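# Close the cast carton and hold the ratchet bar at three clicks

### The arm

A 6-joint arm with a two-finger parallel gripper is mounted at the origin on the work surface. World frame = base frame: x ahead of the robot, y to its left, z up, the work surface at z = 0. Lengths are in m, angles in rad, forces in N, time in s.
With the tool pointing down it reaches from about 0.35 to 0.85 m from the base axis. Payload 8.1 kg.
Tool frame: the origin (TCP) lies at the very end of the fingers, on their centre line; the grasp point (between the pads) lies 19 mm behind it; z points along the fingers, x is the direction in which the jaws open and shut, and the axes are right-handed (so a half turn about z gives the same grasp; the last joint's range is limited). The gripper opens to 93 mm and grips with 3 to 60 N. Pads are 15 mm wide; open, the fingers measure 128 mm over their backs; the gripper's body (75 mm by 188 mm) begins 65 mm behind the grasp point.
Start: joints at [-1.218, 0.13, 1.488, -0, 1.523, -0.085], TCP at [0.254, -0.543, 0.197] pointing down, gripper open.
Joint ranges: [-2.96, 2.96], [-0.89, 2.26], [0.02, 2.5], [-1.34, 4.48], [0, 2.73], [-2.66, 2.66]. Speed limits (rad/s): [2.39, 2.39, 2.79, 3.14, 3.14, 3.14].

### API

Orientations are given as a unit quaternion [x, y, z, w].
In Python, from bench import move_pose, move_linear, move_joints, grip, pause, solve_ik, state, read_camera, Unreachable, job_done gives the robot as it stands. Calls block until the motion is done:
- move_pose(position, orientation): joint-space move of the TCP to a pose.
- move_linear(position, attitude=None, rate=0.15, f_stop=None): straight line of the TCP; attitude=None keeps the orientation; rate is the mean speed in m/s. With f_stop (N) it stops when the force on the tool has changed by that much, and returns True; else False.
- move_joints(angles): joint-space move.
- grip(opening, grip_force=None): finger opening in m; grip_force is the grip in N (None keeps the last); returns when the fingers have stopped.
- pause(seconds).
- solve_ik(position, orientation): joint angles nearest the present ones, or None.
- state(): the state.
- read_camera(name): name is "scene" or "top" or "wrist"; returns a dict with "frame" (400x640x3 uint8, red, green, blue), "K" (3x3 intrinsics, pixels), "k1" (the pictures are not rectified: a ray, as slopes to the right and down, at radius r is drawn at 1 + k1 r^2 times it, then the intrinsics apply), "position" and "rotation" of the camera in the world; the wrist camera has in their place "T_tool_cam" (4x4, takes a point from camera to tool coordinates, whose origin is the TCP and whose axes are the tool frame's). Camera axes: x right, y down, z forward; pixel columns grow to the right and rows downward; lengths in m; the calibration is good to about 2 mm. A picture is of the moment at which its call begins: read the wrist's pose just before it. There is no depth.
A pose or a line that the arm cannot do raises Unreachable and nothing moves.
- job_done(): hands the job in, once; it reports no verdict.
The state is a dict: "clock": time; "joints": joint angles; "joint_vel": joint speeds; "joint_torque": joint torques, N m; "position": TCP position; "tcp_rot": TCP orientation; "force": force on the tool from outside, world axes, zero at the start; "wrist_torque": the same for the moment, N m; "width": finger opening in m.
Only numpy, scipy, OpenCV 4.12 (cv2) and the standard library are available. Lean on these libraries where they do the work, as an engineer would, in place of code of your own. Each camera call takes 0.05 s, during which the arm holds its last target. There are 200 camera calls.

### The job

Close the carton in the packing jig: fold the short flap down flat first, then the long flap flat over it. Then take the hold-down bar by its upright handle, turn it in over the closed flaps exactly three clicks and no further, and finish while still holding it there, because it springs back when let go. Do not disturb the bowl, the flask and the spatula beside the jig.

Things in the scene. Friction and masses are not known exactly. Their poses are not given: they have to be found in the camera images.
- jig: Fixed plywood board 370 x 290 x 12 mm (x -265 to 105, y -165 to 125 mm) with an open cardboard carton 160 (x) x 190 (y) mm fixed on it, rim 90 mm above the bench. Origin on the bench under the carton's centre; z up; at yaw 0 x points away from the robot, y to its left. Short flap on the -y rim, long flap on the +y rim. A square pawl block (34 x 30, 110 mm high) stands at x -220, y -112.
- short_flap (a joint): Angle (rad) of the short cardboard flap: 158 mm along jig x, 80 mm wide, 4 mm thick. 0 = folded flat, 1.57 = upright; starts 1.25 to 1.6. Hinge along jig x at y -95 mm, 90 mm above the bench; folds inwards, to +y. Stiff crease: stays at any angle it is left at; under 2 N at its edge moves it. Flat: top 94 mm above the bench, free edge at y -15 mm.
- long_flap (a joint): Angle (rad) of the long cardboard flap: 158 mm along jig x, 130 mm wide, 4 mm thick. 0 = flat over the short flap, 1.57 = upright; starts 1.45 to 1.75. Hinge along jig x at y +95 mm, 94 mm above the bench; folds inwards, to -y. Stiff crease: stays at any angle it is left at; under 2 N at its edge moves it. Flat: top 98 mm above the bench, free edge at y -35 mm.
- short_edge (a point): Middle of the short flap's free edge.
- long_edge (a point): Middle of the long flap's free edge.
- lever_angle (a joint): Angle (rad) of the ratchet lever, a flat steel bar that turns level about a vertical axis, clockwise seen from above. 0 = at rest, bar along jig +y outside the carton; stop at 1.5. A click each 0.3 rad: the pawl passes a tooth top at 0.15, 0.45, 0.75, 1.05 and drops into the notch at 0.3 (first click), 0.6 (second), 0.9 (third), 1.2 (fourth). Never locks: let go, it springs back to 0.
- lever: The ratchet lever. Origin on its vertical pivot axis at the bar's underside, 102 mm above the bench, y along the bar; jig x -140, y -112 mm. The bar is 24 mm wide, 10 mm thick and reaches 140 mm from the axis; around the axis a toothed wheel 100 mm across. At the handle a slow push takes 5 to 9 N just past a notch, falls to 1 to 4 N on reaching the next notch, then jumps up about 5 N.
- handle (a point): Upright round black handle on the bar, 22 mm in diameter, 52 mm high, its axis 120 mm from the pivot axis. Point at the centre of its foot on the bar's top face (112 mm above the bench); top at 164 mm. At rest at jig x -140, y +8 mm; at the third click at x -46, y -37 mm.
- bowl: Bystander: green mixing bowl, 110 mm across, 55 mm high; origin at the centre of its underside.
- flask: Bystander: dark steel casting flask, an upright cylinder 76 mm across, 45 mm high; origin at the centre of its underside.
- spatula: Bystander: spatula about 200 mm long lying flat along its own x axis, handle towards -x.

How it is judged:
By the outcome, as a careful person would: the job done as asked, in the order asked, and still so for the second after the job is handed in, while the arm keeps its last pose, push and grip.
It also fails if it takes over 72 s, if anything falls off the work surface, if the arm or the gripper's body presses on something with over 40 N, if the wrist force passes 120 N, or if a joint passes its speed limit or range.

## Working session

There is one attempt and no reset: what is moved stays moved. The work goes in short steps, each a Python script; the robot and the scene stay as the last script left them, time stands still between calls to the robot, and variables do not carry over. Pictures are saved under pics/ and viewed, about 8 in all and at most 12, crops included, and the job is handed in when it is done.

```bash
ls; mkdir -p pics
python3 - <<'E'
from bench import *
import cv2,numpy as np
for n in ("scene","top"):
    c=read_camera(n); cv2.imwrite(f"pics/{n}0.png",c["frame"][:,:,::-1]); np.savez(f"{n}0.npz",**c)
    print(n,c["K"].tolist(),c["k1"],np.round(c["position"],3).tolist(),np.round(c["rotation"],4).tolist())
s=state();print(s["clock"],s["tcp_rot"],s["force"],s["width"])
E
```

```text
pics
scene [[500.3093536918605, 0.0, 314.1253562536949], [0.0, 500.3093536918605, 188.918283610167], [0.0, 0.0, 1.0]] -0.05550934895276133 [1.082, 0.727, 0.806] [0.2581, 0.8664, -0.4076, -0.1283]
top [[387.6512120596869, 0.0, 323.59680611680767], [0.0, 387.6512120596869, 200.6178211444799], [0.0, 0.0, 1.0]] -0.0961945562765472 [0.492, 0.007, 1.132] [0.7099, -0.7033, 0.023, -0.0311]
0.1 [ 8.43776400e-01 -5.36694244e-01 -6.49566231e-04 -5.03290309e-04] [ 0.10981327  0.39352877 -0.07614984] 0.0929996762289496
```

View pics/top0.png

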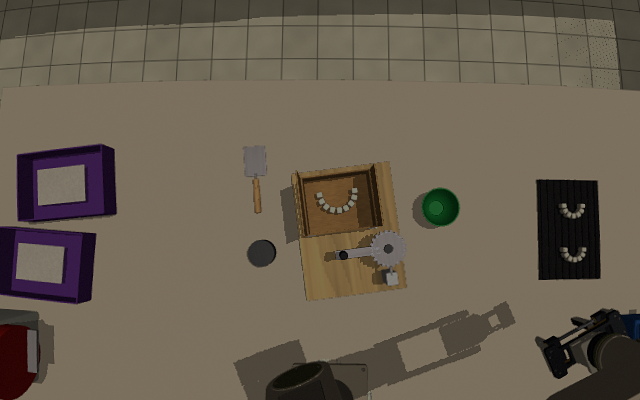

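View pics/scene0.png

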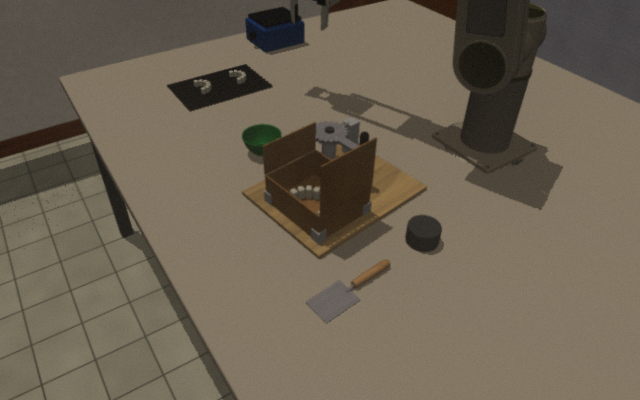

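```bash
python3 - <<'E'
import cv2
i=cv2.imread("pics/top0.png")[145:310,235:465]
cv2.imwrite("pics/topcrop.png",cv2.resize(i,None,fx=3.4,fy=3.4,interpolation=cv2.INTER_CUBIC))
E
cat > h.py <<'E'
import numpy as np, cv2
from scipy.spatial.transform import Rotation as R
def cam(c):
    q=np.array(c["rotation"],float)
    return (R.from_quat(q) if q.size==4 else R.from_matrix(q)).as_matrix(), np.array(c["position"],float)
def rays(c,uv):
    K=c["K"];d=cv2.undistortPoints(np.array(uv,float).reshape(-1,1,2),K,np.array([float(c["k1"]),0,0,0]))[:,0]
    Rm,p=cam(c); return np.c_[d,np.ones(len(d))]@Rm.T,p
def plane(c,uv,z):
    d,p=rays(c,uv); return p+d*((np.asarray(z)-p[2])/d[:,2])[:,None]
def proj(c,P):
    Rm,p=cam(c); rv=cv2.Rodrigues(Rm.T)[0]
    return cv2.projectPoints(np.array(P,float).reshape(-1,1,3),rv,-Rm.T@p,c["K"],np.array([float(c["k1"]),0,0,0,0]))[0][:,0]
E
```

```text
(no output)
```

View pics/topcrop.png

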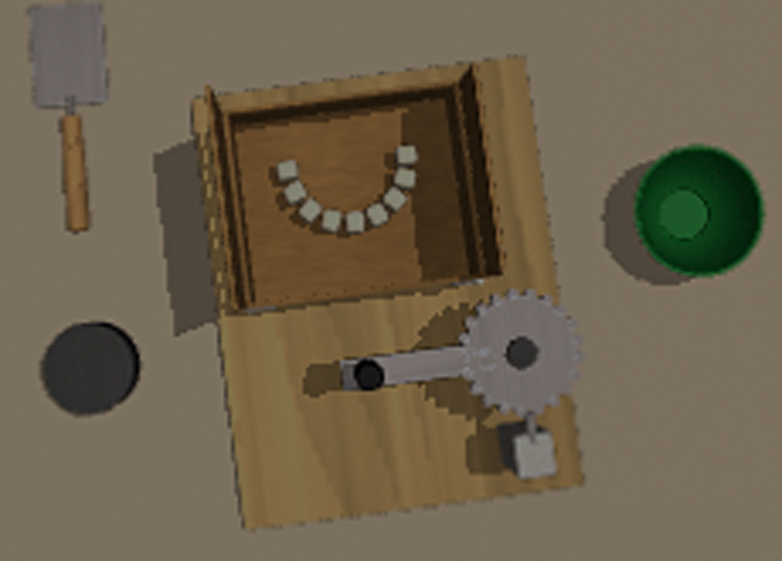

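```bash
cat >> h.py <<'E'
def fit2d(J,W):
    J=np.array(J);W=np.array(W)[:,:2];a=J-J.mean(0);b=W-W.mean(0)
    th=np.arctan2((a[:,0]*b[:,1]-a[:,1]*b[:,0]).sum(),(a*b).sum())
    M=np.array([[np.cos(th),-np.sin(th)],[np.sin(th),np.cos(th)]]);t=W.mean(0)-M@J.mean(0)
    return th,t,W-(J@M.T+t)
E
python3 - <<'E'
from h import *
c=np.load("top0.npz")
f=lambda P:(np.array(P,float)+.5)/3.4-.5+[235,145]
J=np.array([[-265,125],[-265,-165],[105,-165],[-140,-112],[-140,8]])/1e3
W=plane(c,f([[246,528],[583,485],[524,56],[521,352],[369,375]]),[.012,.012,.012,.116,.164])
th,t,r=fit2d(J,W);print(th,t,(r*1e3).round(1))
M=np.array([[np.cos(th),-np.sin(th)],[np.sin(th),np.cos(th)]])
toJ=lambda P:((np.array(P)[:,:2]-t)@M)
print("bowl flask",toJ(plane(c,f([[700,211],[91,367]]),[.055,.045])), plane(c,f([[700,211],[91,367]]),[.055,.045]))
print("flask/spat jig",toJ(plane(c,f([[78,230],[30,5],[105,5]]),[.01]*3)))
for n,E,y0,z0,w,s in (("short",[[473,66],[501,272]],-.095,.09,.08,1),("long",[[207,88],[240,308]],.095,.094,.13,-1)):
    for a in np.arange(1.2,1.8,.05):
        y=toJ(plane(c,f(E),[z0+w*np.sin(a)]*2))
        print(n,round(a,2),(y*1e3).round(1).tolist(),round((y0+s*w*np.cos(a))*1e3,1))
# reprojection to scene
s=np.load("scene0.npz")
P=[[*(M@np.array(j)+t),z] for j,z in [((-.265,.125),.012),((-.14,.008),.164),((.105,.125),.012)]]
print(proj(s,P).round(1))
E
```

```text
0.13616394861072034 [ 0.57033221 -0.02025249] [[ 1.2 -2.3]
 [ 0.1  1.1]
 [-1.5  0.5]
 [-0.3  0.5]
 [ 0.5  0.2]]
bowl flask [[-0.04911837 -0.28313138]
 [-0.11260021  0.23065698]] [[ 0.56010174 -0.30743072  0.055     ]
 [ 0.42746402  0.19298478  0.045     ]]
flask/spat jig [[0.00342246 0.23441053]
 [0.20349445 0.25443251]
 [0.19472268 0.18924898]]
short 1.2 [[76.6, -98.0], [-77.2, -97.6]] -66.0
short 1.25 [[76.4, -97.8], [-77.2, -97.4]] -69.8
short 1.3 [[76.2, -97.7], [-77.2, -97.3]] -73.6
short 1.35 [[76.1, -97.5], [-77.2, -97.1]] -77.5
short 1.4 [[76.0, -97.4], [-77.2, -97.0]] -81.4
short 1.45 [[75.9, -97.3], [-77.2, -96.9]] -85.4
short 1.5 [[75.8, -97.3], [-77.2, -96.9]] -89.3
short 1.55 [[75.8, -97.2], [-77.2, -96.9]] -93.3
short 1.6 [[75.8, -97.2], [-77.2, -96.9]] -97.3
short 1.65 [[75.8, -97.3], [-77.2, -96.9]] -101.3
short 1.7 [[75.9, -97.3], [-77.2, -97.0]] -105.3
short 1.75 [[76.0, -97.4], [-77.2, -97.0]] -109.3
short 1.8 [[76.1, -97.5], [-77.2, -97.2]] -113.2
long 1.2 [[77.0, 96.7], [-78.9, 92.6]] 47.9
long 1.25 [[76.7, 96.6], [-78.9, 92.4]] 54.0
long 1.3 [[76.4, 96.5], [-78.8, 92.3]] 60.2
long 1.35 [[76.1, 96.4], [-78.8, 92.2]] 66.5
long 1.4 [[75.9, 96.3], [-78.8, 92.1]] 72.9
long 1.45 [[75.7, 96.2], [-78.8, 92.1]] 79.3
long 1.5 [[75.6, 96.2], [-78.8, 92.0]] 85.8
long 1.55 [[75.6, 96.2], [-78.8, 92.0]] 92.3
long 1.6 [[75.6, 96.2], [-78.8, 92.0]] 98.8
long 1.65 [[75.7, 96.2], [-78.8, 92.1]] 105.3
long 1.7 [[75.8, 96.2], [-78.8, 92.1]] 111.7
long 1.75 [[75.9, 96.3], [-78.8, 92.2]] 118.2
long 1.8 [[76.2, 96.4], [-78.8, 92.2]] 124.5
[[426.7 184.9]
 [363.8 132.5]
 [317.9 254.8]]
```

```bash
cat >> h.py <<'E'
TH,T=0.1362,np.array([0.5703,-0.0203])
def W(x,y,z):
    c,s=np.cos(TH),np.sin(TH); return [T[0]+c*x-s*y,T[1]+s*x+c*y,z]
def Q(yaw): return (R.from_euler("z",TH+yaw)*R.from_euler("x",np.pi)).as_quat()
def arc(y0,z0,s,r,a):   # TCP (y,z) with leading bottom finger edge on the flap's outer face
    return y0+s*(r*np.cos(a)-4e-3*np.sin(a)-7.5e-3), z0+r*np.sin(a)+4e-3*np.cos(a)
E
python3 - <<'E'
from bench import *; from h import *
x=.015
def pr(m): s=state();print(m,round(s["clock"],2),np.round(s["position"],4),np.round(s["force"],1))
grip(0,20)
move_pose(W(x,-.15,.24),Q(0)); pr("start")
y,z=arc(-.095,.09,1,.062,1.6); move_linear(W(x,-.14,z),rate=.2)
for a in np.arange(1.55,.05,-.15):
    y,z=arc(-.095,.09,1,.062,a); move_linear(W(x,y,z),rate=.15)
pr("near"); y,z=arc(-.095,.09,1,.062,0)
print(move_linear(W(x,y,z-.003),rate=.03,f_stop=8)); pr("down")
move_linear(W(x,y,.16),rate=.2)
move_linear(W(x,y-.1,.25),rate=.3); pr("up")
c=read_camera("scene"); cv2.imwrite("pics/s1.png",cv2.resize(c["frame"][90:280,200:460,::-1],None,fx=3,fy=3))
E
```

```text
start 3.42 [ 0.6051 -0.168   0.2398] [-0.3  0.9 -0.4]
near 6.65 [ 0.5903 -0.0601  0.1053] [ 0.4  0.3 -0.3]
False
down 7.31 [ 0.5906 -0.0584  0.0909] [-0.5 -0.5 -0.1]
up 8.4 [ 0.6036 -0.157   0.248 ] [ 0.1  0.8 -0.3]
```

View pics/s1.png

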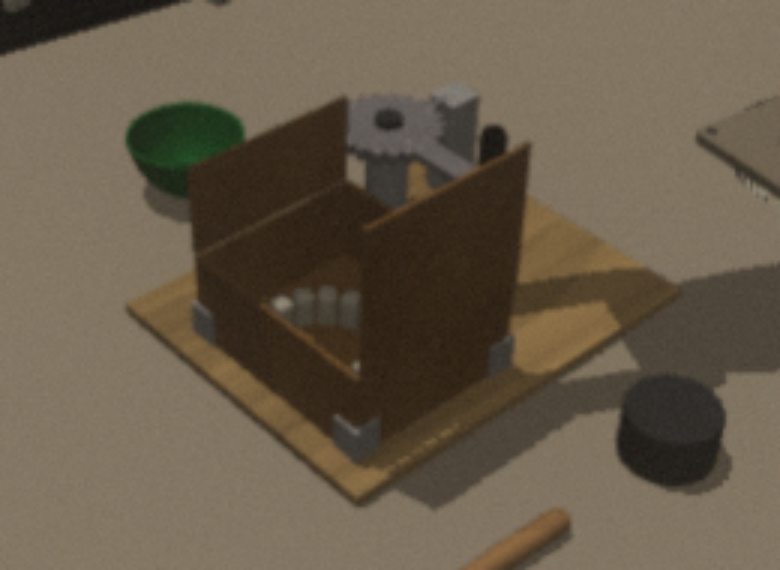

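Run:
```python
from bench import *; from h import *
s=state();print(s["clock"],s["position"],s["joints"],s["width"])
c=read_camera("scene"); a=np.load("scene0.npz")
print(c.keys(),np.abs(c["frame"].astype(int)-a["frame"]).mean(),c["position"],proj(c,[s["position"]]))
t=read_camera("top")
cv2.imwrite("pics/s2.png",np.vstack([c["frame"],t["frame"]])[100:700,:,::-1])
```

```text
8.45 [ 0.60313909 -0.1561588   0.24714056] [-3.36012215e-01  1.82095881e-01  1.33967023e+00  6.11710633e-04
  1.62407012e+00 -4.72442849e-01] 0.000350878880569882
dict_keys(['frame', 'K', 'k1', 'position', 'rotation']) 5.851451822916666 [1.08202838 0.7272661  0.80582916] [[272.06837884  98.35100053]]
```

View pics/s2.png

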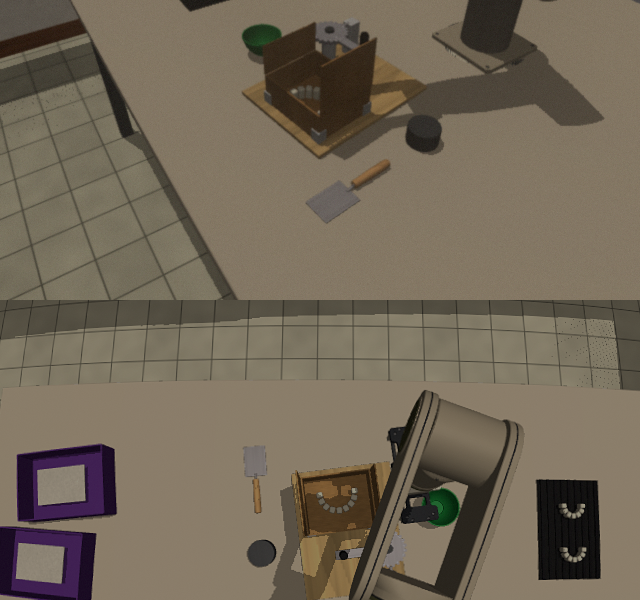

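Run:
```python
from bench import *; from h import *
s=state()
c=read_camera("scene");t=read_camera("top");w=read_camera("wrist")
a,b=np.load("scene0.npz"),np.load("top0.npz")
p0=[[.254,-.543,.197]]
print("start",proj(a,p0),proj(b,p0),"now",proj(c,[s["position"]]),proj(t,[s["position"]]))
print(w["T_tool_cam"])
cv2.imwrite("pics/s3.png",np.vstack([c["frame"][:200],w["frame"]])[:,:,::-1])
```

```text
start [[308.38030264  31.74548131]] [[550.60889714 328.0695451 ]] now [[272.19814177  98.42451331]] [[399.11382042 182.41415106]]
[[ 9.99999834e-01  2.62596209e-04  5.13645804e-04 -2.84656055e-04]
 [-3.89872038e-04  9.63906271e-01  2.66241522e-01 -7.41638490e-02]
 [-4.25192398e-04 -2.66241678e-01  9.63906213e-01 -1.87814249e-01]
 [ 0.00000000e+00  0.00000000e+00  0.00000000e+00  1.00000000e+00]]
```

View pics/s3.png

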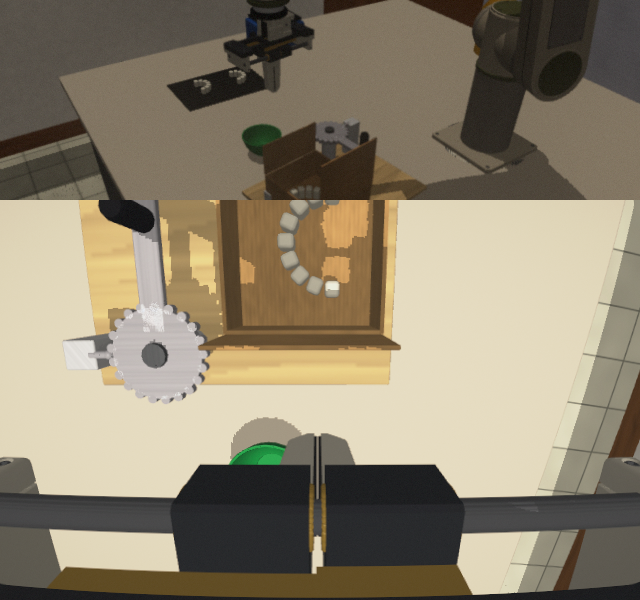

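```bash
cat >> h.py <<'E'
def wcam(w,s):
    Tt=np.array(w["T_tool_cam"]); Rt=R.from_quat(s["tcp_rot"]).as_matrix()
    return dict(K=w["K"],k1=w["k1"],rotation=Rt@Tt[:3,:3],position=np.array(s["position"])+Rt@Tt[:3,3])
E
python3 - <<'E'
from bench import *; from h import *
s=state();w=read_camera("wrist");c=wcam(w,s)
print("tcp in wrist",proj(c,[s["position"]]),"cam",c["position"])
print("tool y axis",R.from_quat(s["tcp_rot"]).as_matrix().round(3).tolist(), "jig TCP",R.from_euler("z",-TH).apply(np.r_[s["position"][:2]-T,s["position"][2]]))
for n,p in dict(pivot=W(-.14,-.112,.116),handtop=W(-.14,.008,.164),brd_near=W(-.265,-.165,.012),brd_far=W(.105,-.165,.012),shinge1=W(.079,-.095,.17),shinge0=W(-.079,-.095,.17)).items(): print(n,proj(c,[p])+[0,200])
E
```

```text
tcp in wrist [[317.37852249 234.64419876]] cam [ 0.59362968 -0.08286905  0.43651586]
tool y axis [[0.991, 0.137, -0.002], [0.137, -0.991, 0.001], [-0.002, -0.001, -1.0]] jig TCP [ 0.01465363 -0.13910891  0.24861737]
pivot [[154.28266006 355.38286596]]
handtop [[109.349789   204.80545771]]
brd_near [[102.11522679 384.75547693]]
brd_far [[388.76981262 385.05628381]]
shinge1 [[400.91112014 343.67615564]]
shinge0 [[196.81635169 343.49511699]]
```

Run:
```python
from bench import *; from h import *
x=.015; im=[]
def snap(m):
    s=state();print(m,round(s["clock"],2),np.round(s["position"],4),np.round(s["force"],1))
    im.append(cv2.resize(read_camera("scene")["frame"][60:250,200:460,::-1],None,fx=1.5,fy=1.5))
y,z=arc(-.095,.09,1,.062,1.6); move_linear(W(x,-.14,z),rate=.2)
for a in np.arange(1.55,.05,-.15):
    y,z=arc(-.095,.09,1,.062,a); move_linear(W(x,y,z),rate=.1)
    print(np.round(state()["force"],1))
    if abs(a-1.4)<.01 or abs(a-.8)<.01 or abs(a-.2)<.01: snap(a)
y,z=arc(-.095,.09,1,.062,0)
print(move_linear(W(x,y,z),rate=.03,f_stop=8)); snap("end")
cv2.imwrite("pics/s4.png",np.vstack([np.hstack(im[:2]),np.hstack(im[2:])]))
```

```text
[-0.   0.1  0.4]
[0.1 0.1 0.6]
1.4000000000000001 10.14 [ 0.5981 -0.1129  0.1517] [0.1 0.1 0.6]
[ 0.8 -0.1  0.6]
[ 0.5 -0.1 -0.5]
[-0.1  0.3 -0.5]
[-0.2  0.4  0.2]
0.8000000000000005 11.19 [ 0.5932 -0.0793  0.1366] [-0.2  0.4  0.2]
[-0.2  0.1 -0.3]
[-0.9  0.9  0.3]
[-0.4  0.6 -0.5]
[1.2 0.5 0.5]
0.20000000000000084 12.24 [ 0.5903 -0.0601  0.1053] [1.2 0.5 0.5]
False
end 12.86 [ 0.5905 -0.0583  0.0938] [ 0.2 -0.1  0.1]
```

View pics/s4.png

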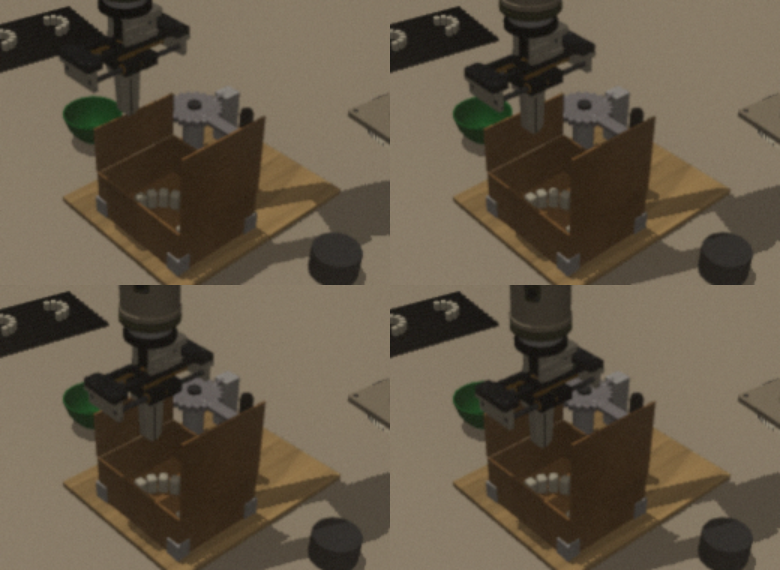

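Run:
```python
from bench import *; from h import *
s=state();c=read_camera("scene");w=read_camera("wrist")
p=np.array(s["position"])
for d in (0,.01,.02,.03): print(d,proj(c,[p+[0,0,d]]), proj(wcam(w,s),[p+[0,0,d]]))
a=cv2.resize(c["frame"][120:190,260:340,::-1],None,fx=6,fy=6,interpolation=0)
b=cv2.resize(w["frame"][180:320,220:420,::-1],None,fx=1.5,fy=3,interpolation=0)
cv2.imwrite("pics/s5.png",np.hstack([a,b]));print(s["force"],p)
```

```text
0 [[300.19726032 172.5091286 ]] [[317.38053755 234.64408043]]
0.01 [[300.1729353  169.09083456]] [[317.40476748 241.29333922]]
0.02 [[300.14841793 165.635275  ]] [[317.43153428 248.64141531]]
0.03 [[300.12370668 162.1418931 ]] [[317.46125262 256.80302269]]
[-0.0617932  -0.54347489 -0.53608854] [ 0.59071489 -0.05841613  0.09406467]
```

View pics/s5.png

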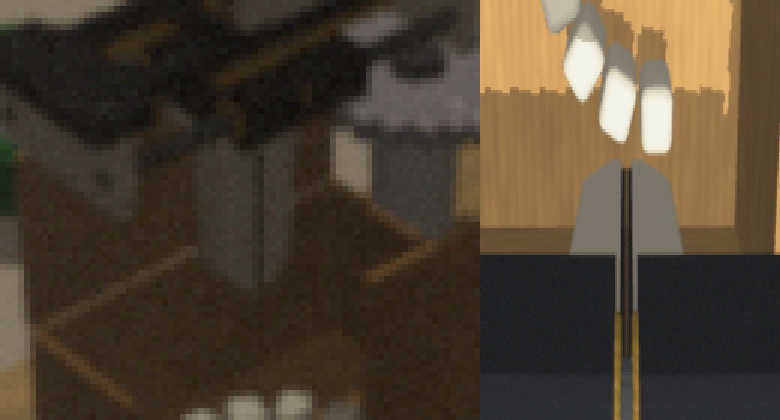

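Run:
```python
from bench import *; from h import *
s=state();w=read_camera("wrist");c=read_camera("scene");Rt=R.from_quat(s["tcp_rot"]).as_matrix()
for d in (0,.01,.015,.02,.025):
    P=[np.array(s["position"])+Rt@np.array([0,-.0075,-d])]; print(d,proj(c,P),proj(wcam(w,s),P))
D=.019;x=.02
def pr(m): s=state();print(m,round(s["clock"],2),np.round(s["position"],4),np.round(s["force"],1))
p=np.array(s["position"]); move_linear([p[0],p[1],.24],rate=.3)
move_linear(W(x,-.15,.24),rate=.3)
rr=.055
y,z=arc(-.095,.09,1,rr,1.6); move_linear(W(x,-.135,z-D),rate=.3)
for a in np.arange(1.55,.1,-.2):
    y,z=arc(-.095,.09,1,rr,a); move_linear(W(x,y,z-D),rate=.15)
pr("near"); y,z=arc(-.095,.09,1,rr,0)
print(move_linear(W(x,y,z-D-.012),rate=.03,f_stop=8)); pr("down")
move_linear(W(x,y,.12),rate=.2); pr("up")
cv2.imwrite("pics/s6.png",cv2.resize(read_camera("scene")["frame"][60:250,200:460,::-1],None,fx=2,fy=2))
```

```text
0 [[302.22079717 173.96155145]] [[317.38885185 222.48924641]]
0.01 [[302.20917272 170.53746296]] [[317.41248639 228.59736804]]
0.015 [[302.20333627 168.81139427]] [[317.42522106 231.88947315]]
0.02 [[302.1974837  167.07588275]] [[317.43863167 235.35704102]]
0.025 [[302.19161503 165.33085772]] [[317.45277293 239.0143338 ]]
near 16.89 [ 0.596  -0.0657  0.0824] [-0.9  0.4  0.8]
True
down 17.37 [ 0.5972 -0.0653  0.0721] [-1.9  0.1  7. ]
up 17.76 [ 0.5974 -0.0649  0.1209] [-0.7  0.8 -0.3]
```

View pics/s6.png

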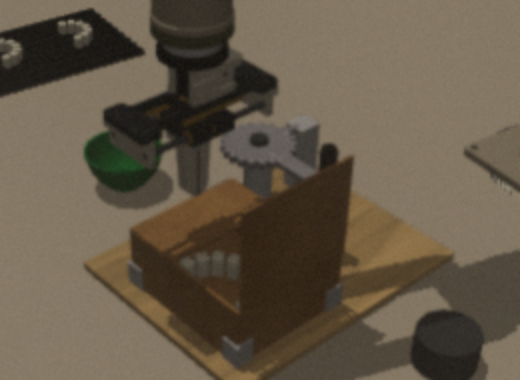

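Run:
```python
from bench import *; from h import *
D=.020;x=.02
def pr(m): s=state();print(m,round(s["clock"],2),np.round(s["position"],4),np.round(s["force"],1))
p=state()["position"]; move_linear([p[0],p[1],.27],rate=.3)
move_linear(W(x,.15,.27),rate=.3)
rr=.1
y,z=arc(.095,.094,-1,rr,1.7); move_linear(W(x,.145,z-D),rate=.3)
for a in np.arange(1.6,.1,-.15):
    y,z=arc(.095,.094,-1,rr,a); move_linear(W(x,y,z-D),rate=.15)
pr("near"); y,z=arc(.095,.094,-1,rr,0)
print(move_linear(W(x,y,z-D-.012),rate=.03,f_stop=8)); pr("down")
move_linear(W(x,y,.15),rate=.2); pr("up")
cv2.imwrite("pics/s7.png",cv2.resize(read_camera("scene")["frame"][60:250,200:460,::-1],None,fx=2,fy=2))
```

```text
near 22.38 [ 0.5885 -0.0108  0.1021] [-0.2  0.  -0.1]
True
down 23.24 [ 0.5894 -0.0139  0.076 ] [-1.6  0.2  8.1]
up 23.77 [ 0.5898 -0.0152  0.1496] [ 0.1  0.3 -0.8]
```

View pics/s7.png

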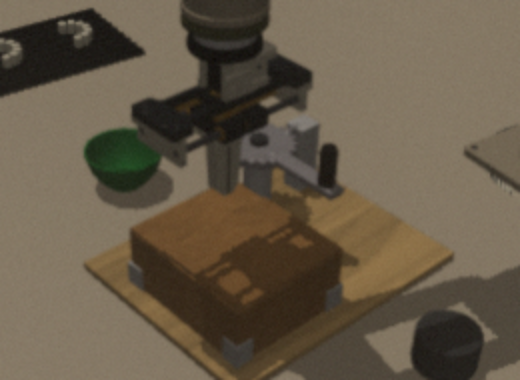

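```bash
cat >> h.py <<'E'
def L(q,z,off=0): return W(-.14+.12*np.sin(q),-.112+.12*np.cos(q),z)
def ft(s,q):
    f=R.from_euler("z",-TH).apply(s["force"]); return np.round([-(f[0]*np.cos(q)-f[1]*np.sin(q)), f[0]*np.sin(q)+f[1]*np.cos(q), f[2]],1)
def qact(s):
    j=R.from_euler("z",-TH).apply(np.r_[np.array(s["position"])[:2]-T,0]); return np.arctan2(j[0]+.14,j[1]+.112)
E
python3 - <<'E'
from bench import *; from h import *
Z=.0985
def pr(m): s=state();print(m,round(s["clock"],2),np.round(s["position"],4),np.round(s["force"],1),s["width"])
p=state()["position"]; move_linear([p[0],p[1],.21],rate=.3); grip(.093)
move_pose(L(0,.21),Q(0)); pr("above")
print(move_linear(L(0,Z),rate=.12,f_stop=8)); pr("at")
grip(.0,30); pr("grip")
for q in np.arange(.04,.61,.04):
    move_linear(L(q,Z),Q(-q),rate=.05); pause(.05); s=state()
    print(round(q,2),round(qact(s),3),ft(s,q),round(s["width"],4))
pr("")
E
```

```text
above 26.32 [ 0.4313 -0.0315  0.2106] [ 0.6 -0.2 -0.7] 0.092777826277472
False
at 27.4 [ 0.4312 -0.0315  0.0993] [ 0.1  0.  -0.5] 0.0932607673991488
grip 28.51 [ 0.4302 -0.0314  0.0984] [-1.8 -0.2  0.4] 0.021449377370079088
0.04 0.037 [4.5 0.1 2.5] 0.0214
0.08 0.078 [3.6 0.4 2.5] 0.0214
0.12 0.119 [ 2.7 -0.3  1.6] 0.021
0.16 0.159 [3.1 0.5 1.4] 0.0213
0.2 0.199 [1.2 0.7 1. ] 0.0215
0.24 0.239 [0.3 0.5 0.1] 0.0212
0.28 0.283 [-1.4  0.2 -2.4] 0.0215
0.32 0.314 [5.3 0.5 3.6] 0.0213
0.36 0.356 [ 5.  -0.8  2.1] 0.0213
0.4 0.398 [5.1 0.6 2. ] 0.0214
0.44 0.438 [ 3.3 -0.4  1.7] 0.0216
0.48 0.479 [ 2.4 -0.8  0.6] 0.0214
0.52 0.52 [ 1.6 -1.1 -0.1] 0.0217
0.56 0.561 [ 1.8  0.7 -0.8] 0.0217
0.6 0.597 [ 3.9 -0.1  2.1] 0.0214
 33.01 [ 0.5001 -0.0428  0.0985] [-3.5  1.6  2.1] 0.021369929933104593
```

Run:
```python
from bench import *; from h import *
Z=.0985
for q in [.64,.68,.72,.76,.8,.84,.86,.88,.89,.90]:
    move_linear(L(q,Z),Q(-q),rate=.05); pause(.1); s=state()
    print(round(q,2),round(qact(s),3),ft(s,q),round(s["width"],4))
print(s["clock"])
w=read_camera("wrist"); t=read_camera("top")
np.savez("w9.npz",**wcam(w,s)); 
c=read_camera("scene")["frame"][60:250,200:460,::-1]
cv2.imwrite("pics/s8.png",np.vstack([cv2.resize(w["frame"][:,:,::-1],(520,325)),c.repeat(1,0) if 0 else cv2.resize(c,(376,275))[:, :].copy() if 0 else cv2.resize(c,(520,275))]))
```

```text
0.64 0.636 [ 5.7 -0.1  2. ] 0.0214
0.68 0.677 [ 5.  -1.1  1.4] 0.0209
0.72 0.718 [ 4.5 -1.   1.7] 0.0214
0.76 0.759 [ 3.2 -2.3  0.9] 0.0212
0.8 0.799 [ 3.8 -1.6  1.5] 0.0214
0.84 0.841 [ 1.6 -1.7 -0. ] 0.0212
0.86 0.861 [ 0.9 -1.3 -0.9] 0.0213
0.88 0.881 [ 1.2 -1.4 -0.5] 0.0214
0.89 0.889 [ 2.5 -3.4  0.9] 0.0213
0.9 0.896 [ 5.3 -3.7  2.4] 0.0212
36.5083
```

View pics/s8.png

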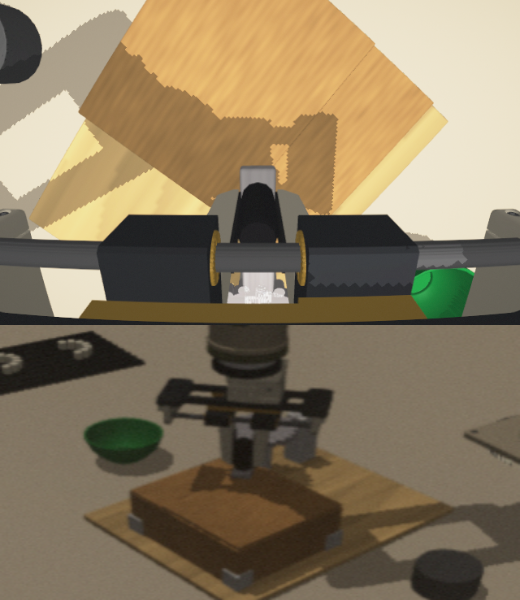

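Run:
```python
from bench import *; from h import *
pause(1); s=state(); print(s["clock"],round(qact(s),3),ft(s,.9),s["width"]); job_done()
```

```text
37.6583 0.897 [ 4.1 -2.9  2. ] 0.02141300947559354
the job is handed in; nothing more can be done
```

I folded the short flap flat, then the long flap over it. I then turned the hold-down bar in three clicks and handed the job in at 37.7 s, still gripping the handle. No verdict came back.

- **Failed first attempt:** My first two passes at the short flap went over its top edge without touching it. The camera views showed the fingertips ending about 20 mm short of the reported TCP, and pressing on the flaps later gave about 22 mm. I corrected for this, and the next pass worked.
- **Flaps:** Each stopped the tool with a firm push of 7 to 8 N. The scene pictures show both flat, with the long one on top.
- **Lever:** The push force jumped near 0.3, 0.6 and 0.89 rad, which is three notches. I stopped just past the third jump. After a 1 s hold the arm's position put the lever at 0.897 rad, with a 4.1 N push and the handle gripped at 21.4 mm.
- **Disagreement in the readings:** The force dipped slightly below zero (−1.4 N) just before the first notch, where 1 to 4 N was expected. A sideways pull of about 3 N was also left at the end. Both look like gripper or alignment bias.
- **Bystanders:** The bowl and flask looked unmoved in the last pictures. The spatula was outside the later crops. The last picture I viewed that showed it was taken before the flaps were folded; the arm stayed well clear of it after that.

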